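Clear, open and start the lunch cooker

ROBOT

A 7-joint arm with a two-finger parallel gripper is mounted at the origin on a cart in front of the work surface, level with it; the furniture and walls round the work are solid. World frame = base frame: x ahead of the robot, y to its left, z up, the work surface at z = 0. Lengths are in m, angles in rad, forces in N, time in s.
With the tool pointing down it reaches from about 0.4 to 0.875 m from the base axis. Payload 19.3 kg.
Tool frame: the origin (TCP) lies at the very end of the fingers, on their centre line; the grasp point (between the pads) lies 19 mm behind it (manip.grip_point_offset is the distance from the TCP to the grasp point, in m); z points along the fingers, y is the line along which they close (so a half turn about z gives the same grasp; the last joint's range is limited). The gripper opens to 85 mm and grips with 20 to 120 N. Pads are 22 mm wide; open, the fingers measure 114 mm over their backs; the gripper's body (76 mm by 85 mm) begins 54 mm behind the grasp point. The pads swing forward as they close: fully open they stand 13 mm farther back than shut.
Start: joints at [1.164, 0.521, -0.036, 1.599, 0.021, 1.021, -0.113], TCP at [0.207, -0.59, 0.231] pointing down, gripper open.
Joint ranges: [-2.91, 2.91], [-0.3, 2.13], [-1.5, 1.42], [0.17, 2.43], [-1.26, 4.41], [0.16, 1.93], [-2.52, 2.52]. Speed limits (rad/s): [1.89, 1.89, 2.39, 2.39, 3.01, 3.01, 3.01].

INTERFACE

Orientations are given as a rotation vector (axis times angle).
In Python, from plant import manip, optics gives the robot as it stands (manip), with the cameras (optics).
- The arm moves only by the tool shift_gripper, called in YAML: its name, and indented under it one key for each argument. Schema: {"type":"object","properties":{"ticks":{"type":"array","items":{"type":"array","prefixItems":[{"type":"array","items":{"type":"number"},"minItems":3,"maxItems":3},{"type":"array","items":{"type":"number"},"minItems":3,"maxItems":3}],"minItems":2,"maxItems":2},"minItems":1,"maxItems":8},"aperture":{"type":"number"},"grip_n":{"type":"number"},"only":{"type":"string"},"quiet":{"type":"boolean"},"lines":{"type":"string"}},"required":["ticks"],"additionalProperties":false}. ticks is a list of rows, 1 to 8 of them, each written [[dx, dy, dz], [rx, ry, rz]]: dx, dy, dz in normalised numbers (1 is 100 cm), then a rotation vector rx, ry, rz in a scale on which 1.0 is 4 rad; each row is the pose to reach, as a shift and turn from the pose commanded when the call began, along the tool's axes at that moment; what a row does not reach only later rows make up. A row lasts 1/12 s, in which the tool goes at most 0.0417 m and 0.125 rad, less where a joint would pass 70% of its speed; a pose out of reach is approached as far as the arm can. aperture is the finger opening in m, set as the call begins (left out keeps the last). The fingers move at their own pace and stop on an object; grip_n is the grip in N (left out, the last holds). Time passes only in rows, so rows that do not move let the fingers close. The tool returns the time, the measured TCP pose, the force, the opening and the grip force at its end. only (a regular expression) keeps the lines of the reply that match it, lines (a string "A,B") keeps lines A to B, and quiet returns only ok. A shift or turn number past 1, either way, is cut back to 1. Input that does not fit is refused with a message, and nothing moves.
- manip.sense(): the state, without advancing time (a new reading comes with each control period).
- optics.get_image(name): name is "scene" or "top" or "wrist"; returns the picture (420x560x3 uint8, red, green, blue); there is no depth.
- optics.camera_model(name): a dict with "K" (3x3 intrinsics, pixels), "k1" (the pictures are not rectified: a ray, as slopes to the right and down, at radius r is drawn at 1 + k1 r^2 times it, then the intrinsics apply), "extrinsics" (4x4, takes a point from world to camera coordinates). Camera axes: x right, y up, looking along -z (the intrinsics and any distortion apply to the point x, -y, -z); pixel columns grow to the right and rows downward; lengths in m; the calibration is good to about 2 mm. A picture is of the moment at which its call begins: read the wrist's pose just before it. camera_model takes no time and is no camera call; for the wrist camera it gives the pose at the moment of the call.
- manip.finish_job(): hands the job in; it is judged then, once.
The state is a dict: "time": time; "joints": joint angles; "joint_velocities": joint speeds; "joint_efforts": joint torques, N m; "tcp_pos": TCP position; "eef_rot": TCP orientation; "ft_force": force on the tool from outside, world axes, zero at the start; "ft_torque": the same for the moment, N m; "width": finger opening in m; "grasp_force": force on a finger pad.
Only numpy, scipy, OpenCV 4.12 (cv2) and the standard library are available. Lean on these libraries where they do the work, as an engineer would, in place of code of your own. Each camera call takes 0.05 s, during which the arm holds its last target. There are 200 camera calls.

TASK

Start the lunch cooker: lift the salt shaker off its lid and stand it upright on the free worktop, then swing the carry handle back off the keys until it clicks fully home against its rear stop. Then press the keys fully down one at a time, letting each spring up again, in this order: the round one, the long narrow one, the square one; never press the triangular key. Leave the bottles, the tin and the spice jar where they stand.

Things in the scene. Friction and masses are not known exactly. Their poses are not given: they have to be found in the camera images.
- cooker: White box-shaped lunch cooker fixed to the worktop, 180 mm deep (own x), 202 wide (own y). Origin: centre of underside, z up; front looks along own -x, to the robot (yaw up to 0.3 rad). Flat deck 75 mm high: steel lid behind (x > 0), in front a grey panel with four keys in a row at x = -56, y = -69, -23, 23, 69 mm, in varying order.
- handle (a joint): U-shaped carry handle, dark 10 mm bar, hinged at both sides of the cooker (arms at own y = +-110 mm). Rad: 0 = leaning forward over the keys, 45 deg above level; grows as it swings up and back; 1.833 = rear stop, 30 deg above level. Starts at 0 to 0.5. Friction holds it (2 N at the grip moves it); from 1.5 to 1.73 two spring balls resist (up to 4 N) and push it back, past them it snaps home.
- handle_grip (a point): Centre of the handle's rubber grip (14 mm thick round bar, 90 mm long, along the cooker's own y), 100 mm from the hinge line; moves with the handle. In the cooker's frame at handle value q: x = -100 cos(0.785+q), y = 0, z = 55 + 100 sin(0.785+q) mm.
- handle_hinge (a point): Middle of the handle's hinge line (which runs along the cooker's own y), 55 mm above the worktop at own x = 0, y = 0 of the cooker. Round bosses on the cooker's two sides (40 mm radius about this line, own y = 93 to 101 mm) rise to 95 mm above the worktop.
- key_round (a joint): Round white key, 30 mm across, first to be pressed, moving straight down. Value: metres pressed, 0 up, 0.006 fully down; a spring lifts it again. 1.5 N starts it, 4 N holds it 4 mm down (a press is felt from 4 mm), 5 N bottoms it.
- key_round_top (a point): Centre of the top face of the round key; with the key up it is 91 mm above the worktop and 16 mm above the cooker's deck.
- key_bar (a joint): Long narrow white key, 44 mm fore and aft by 14 mm wide, second to be pressed, moving straight down. Value: metres pressed, 0 up, 0.006 fully down; a spring lifts it again. 1.5 N starts it, 4 N holds it 4 mm down (a press is felt from 4 mm), 5 N bottoms it.
- key_bar_top (a point): Centre of the top face of the long narrow key; with the key up it is 91 mm above the worktop and 16 mm above the cooker's deck.
- key_square (a joint): Square white key, 28 x 28 mm, third to be pressed, moving straight down. Value: metres pressed, 0 up, 0.006 fully down; a spring lifts it again. 1.5 N starts it, 4 N holds it 4 mm down (a press is felt from 4 mm), 5 N bottoms it.
- key_square_top (a point): Centre of the top face of the square key; with the key up it is 91 mm above the worktop and 16 mm above the cooker's deck.
- key_triangle (a joint): Triangular white key, about 36 mm a side, not to be pressed, moving straight down. Value: metres pressed, 0 up, 0.006 fully down; a spring lifts it again. 1.5 N starts it, 4 N holds it 4 mm down (a press is felt from 4 mm), 5 N bottoms it.
- key_triangle_top (a point): Centre of the top face of the triangular key; with the key up it is 91 mm above the worktop and 16 mm above the cooker's deck.
- salt_shaker: Salt shaker, round, 44 mm across (cap 34), 90 mm tall, 0.07 to 0.14 kg, loose, at first standing on the cooker lid (75 mm up), where it blocks the swing of the handle. Origin: centre of its underside, z up its axis. Lift it only little there: a wall cabinet hangs 0.69 m above the worktop from 0.62 m ahead of the robot on, and the hood over the hob at 0.65 m, left of y = 0.39 m.
- soy_bottle: Bystander: round dark sauce bottle, 56 mm across, 214 mm tall, standing on the worktop to one side of the cooker. Origin: centre of its underside.
- oyster_bottle: Bystander: clear, slightly flat bottle with white cap, 46 mm (own x) by 79 mm (own y), 190 mm tall, standing on the worktop on the other side of the cooker. Origin: centre of its underside.
- food_tin: Bystander: food tin, 75 mm across, 58 mm tall, on the worktop behind the cooker. Origin: centre of its underside.
- spice_jar: Bystander: spice jar with green cap, 46 mm across, 105 mm tall, on the worktop behind the cooker. Origin: centre of its underside.

How it is judged:
On the way, in this order (a step that is already met when the one before it is completed fails the run):
1. the salt shaker stands upright on the worktop, let go and at rest (height (world z) of salt_shaker between -0.012 and 0.012 m and angle between salt_shaker's own z axis and vertical below 0.1 rad and contact force between the fingers and salt_shaker below 0.1 N and linear speed of salt_shaker below 0.03 m/s), for 0.2 s.
2. the carry handle is past its detent and against the rear stop (joint over 1.78 rad) (value of joint handle above 1.78 rad), for 0.2 s.
3. first: the round key is pressed at least 4 mm down with the other keys up (value of joint key_round above 0.004 m and value of joint each of key_bar, key_square, key_triangle below 0.002 m), for 0.05 s.
4. the round key is up again (value of joint key_round below 0.002 m), for 0.05 s.
5. second: the bar key is pressed at least 4 mm down with the other keys up (value of joint key_bar above 0.004 m and value of joint each of key_round, key_square, key_triangle below 0.002 m), for 0.05 s.
6. the bar key is up again (value of joint key_bar below 0.002 m), for 0.05 s.
7. third: the square key is pressed at least 4 mm down with the other keys up (value of joint key_square above 0.004 m and value of joint each of key_round, key_bar, key_triangle below 0.002 m), for 0.05 s.
At the end, for the whole second after the job is handed in: The salt shaker stands upright (within 0.1 rad) on the worktop, off the cooker, released and at rest; the handle is home at its rear stop (over 1.78 of 1.833 rad); all four keys are up (within 2 mm); the bottles, the tin and the spice jar are within 25 mm of where they stood (all of step 1 and value of joint handle above 1.78 rad and value of joint each of key_round, key_bar, key_square, key_triangle below 0.002 m and distance of each of soy_bottle, oyster_bottle, food_tin, spice_jar from where it was at the start of the episode below 0.025 m); the robot touches nothing.
It fails at once if the triangular key is pressed (over 3 mm) (value of joint key_triangle above 0.003 m).
It fails at once if a key is pressed (over 3 mm) before the handle is seated (value of joint any of key_round, key_bar, key_square, key_triangle above 0.003 m and not (value of joint handle above 1.78 rad)).
It fails at once if two keys are down (over 3 mm) at once (value of joint each of key_round, key_bar above 0.003 m or value of joint each of key_round, key_square above 0.003 m or value of joint each of key_round, key_triangle above 0.003 m or value of joint each of key_bar, key_square above 0.003 m or value of joint each of key_bar, key_triangle above 0.003 m or value of joint each of key_square, key_triangle above 0.003 m).
It fails at once if the salt shaker is tipped over (more than 0.6 rad) (angle between salt_shaker's own z axis and vertical above 0.6 rad).
It fails at once if a bystander (either bottle, the tin or the spice jar) is shifted more than 25 mm or tipped more than 0.4 rad (distance of any of soy_bottle, oyster_bottle, food_tin, spice_jar from where it was at the start of the episode above 0.025 m or angle between any of soy_bottle, oyster_bottle, food_tin, spice_jar's own z axis and vertical above 0.4 rad).
It also fails if it takes over 72 s, if anything falls off the work surface, if the arm or the gripper's body presses on something with over 40 N, if the wrist force passes 120 N, or if a joint passes its speed limit or range.

## Working session

There is one attempt and no reset: what is moved stays moved. The work goes in short steps, Python scripts to look and compute and a tool call to move; the robot and the scene stay as the last step left them, time stands still between calls to the robot, and variables do not carry over. Pictures are saved under pics/ and viewed, at most 10 in all, crops included, and the job is handed in when it is done.

```bash
ls; mkdir -p pics
```

Run:
```python
from plant import manip, optics
import cv2
s=manip.sense();print({k:s[k] for k in("time","tcp_pos","eef_rot","width","ft_force")})
for n in("scene","top"):
    cv2.imwrite(f"pics/{n}0.png",optics.get_image(n)[:,:,::-1]);m=optics.camera_model(n);print(n,m)
```

```text
pics
plant.py
{'time': 0.0, 'tcp_pos': array([ 0.20640092, -0.58957883,  0.23071537]), 'eef_rot': array([-3.09604142e+00, -5.26373145e-01,  4.80682418e-04]), 'width': 0.08551348429676753, 'ft_force': array([ 0.46932176,  0.99576632, -0.09505879])}
scene {'K': array([[380.90841582,   0.        , 282.62159146],
       [  0.        , 380.90841582, 206.19153702],
       [  0.        ,   0.        ,   1.        ]]), 'k1': 0.01958490378865938, 'extrinsics': array([[-0.84685076, -0.53146203,  0.01979644,  0.51781797],
       [ 0.40969393, -0.62818211,  0.66146664, -0.3236839 ],
       [-0.33910863,  0.56827401,  0.74971327, -0.70007163],
       [ 0.        ,  0.        ,  0.        ,  1.        ]])}
top {'K': array([[494.80447079,   0.        , 279.62658323],
       [  0.        , 494.80447079, 209.04743353],
       [  0.        ,   0.        ,   1.        ]]), 'k1': -0.09755039018919233, 'extrinsics': array([[ 0.02742349, -0.99962195, -0.00197667, -0.01735449],
       [ 0.98209079,  0.02657371,  0.18652485, -0.6393674 ],
       [-0.18640181, -0.00705643,  0.98244825, -1.23163992],
       [ 0.        ,  0.        ,  0.        ,  1.        ]])}
```

View pics/scene0.png

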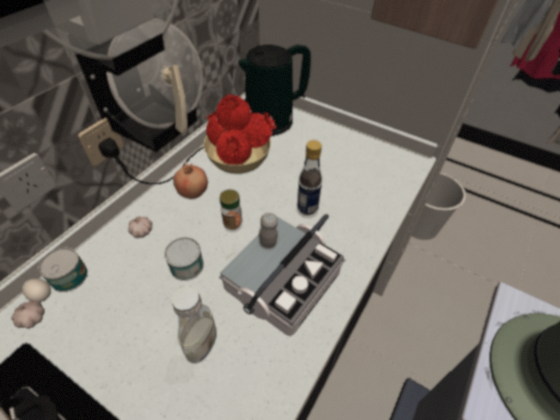

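View pics/top0.png

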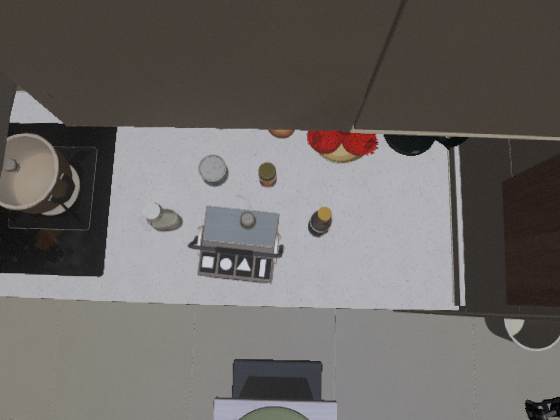

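The scene view shows the shaker at about (268,230) on the lid, with the handle leaning over the panel. In the top view the cooker is centred near (237,243). The keys from left to right are square (208,262), round (226,264), triangle (245,265) and bar (262,267). I'll enlarge both next.

Run:
```python
import cv2
a=cv2.imread("pics/top0.png")[195:290,180:290];b=cv2.imread("pics/scene0.png")[205:335,210:350]
cv2.imwrite("pics/topc.png",cv2.resize(a,None,fx=6,fy=6,interpolation=cv2.INTER_CUBIC))
cv2.imwrite("pics/scenec.png",cv2.resize(b,None,fx=4.5,fy=4.5,interpolation=cv2.INTER_CUBIC))
```

```text
(no output)
```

View pics/topc.png

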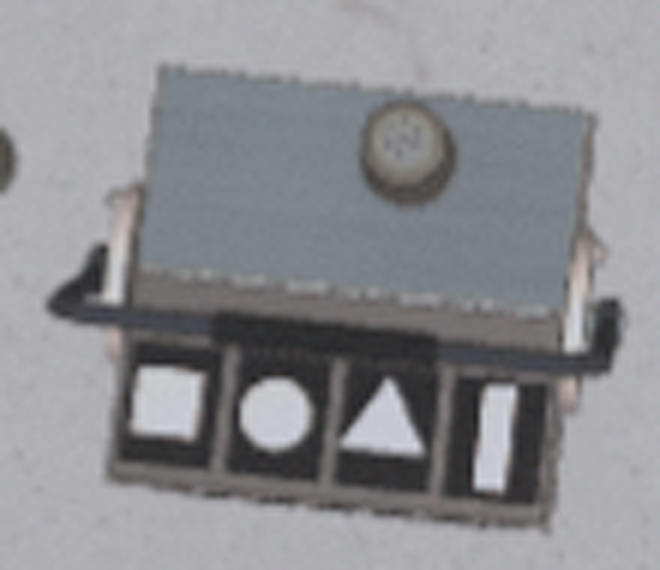

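View pics/scenec.png

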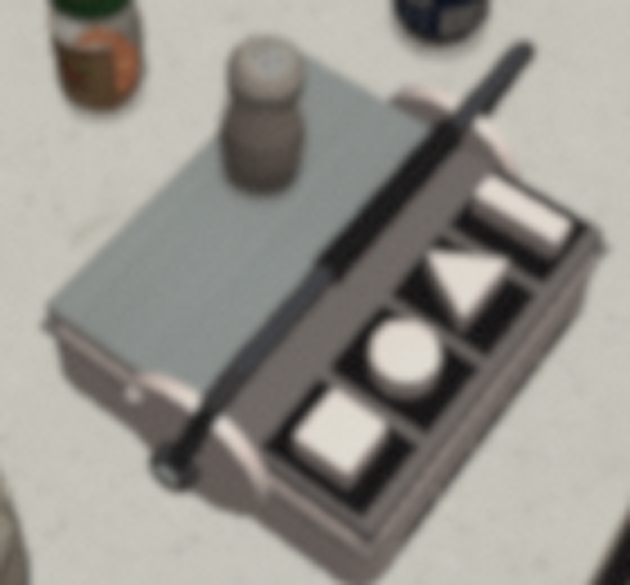

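Pixels read from the crops:

| Point | Top crop | Scene crop |
|---|---|---|
| Square key | (167,402) | (340,433) |
| Round key | (276,413) | (405,356) |
| Bar key | (493,437) | (522,213) |
| Cap top | (405,145) | (266,62) |
| Grip centre | (327,340) | (392,196) |

Next I triangulate these.

Create h.py:
```python
import numpy as np, cv2
from plant import manip, optics
from scipy.optimize import least_squares
from scipy.spatial.transform import Rotation as R
def ray(m,uv):
    K=m["K"];d=np.array([m["k1"],0,0,0,0.])
    x,y=cv2.undistortPoints(np.array([[uv]],float),K,d)[0,0]
    E=m["extrinsics"];return -E[:3,:3].T@E[:3,3],E[:3,:3].T@np.array([x,-y,-1])
def proj(m,P):
    E=m["extrinsics"];p=E[:3,:3]@P+E[:3,3];s=np.array([p[0],-p[1]])/-p[2]
    s=s*(1+m["k1"]*(s@s));return m["K"][:2,:2]@s+m["K"][:2,2]
def tri(obs):  # [(model,uv)]
    return least_squares(lambda P:np.concatenate([proj(m,P)-uv for m,uv in obs]),[.6,0,.1])
def atz(m,uv,z):
    o,d=ray(m,uv);return o+d*(z-o[2])/d[2]
def crop(uv,f,off): return (np.array(uv)+.5)/f-.5+np.array(off)
def to_tool(target,s=None):
    s=s or manip.sense();Rm=R.from_rotvec(s["eef_rot"]);return Rm.inv().apply(np.array(target)-s["tcp_pos"])
```

Run:
```python
from h import *
T=optics.camera_model("top");S=optics.camera_model("scene")
c=dict(sq=((167,402),(340,433)),rd=((276,413),(405,356)),bar=((493,437),(522,213)),tri=((385,425),(466,280)),cap=((405,145),(266,62)),grip=((327,340),(392,196)))
for k,(a,b) in c.items():
    a=crop(a,6,(180,195));b=crop(b,4.5,(210,205));r=tri([(T,a),(S,b)]);print(k,r.x.round(4),r.cost.round(2), 'top z', atz(T,a,{'cap':.165,'grip':.15}.get(k,.091)).round(4),atz(S,b,{'cap':.165,'grip':.15}.get(k,.091)).round(4))
ks=['sq','rd','bar','tri']
lo={}
def f(p):
    x,y,w,q=p;res=[]
    C=np.array([[np.cos(w),-np.sin(w)],[np.sin(w),np.cos(w)]])
    L=dict(sq=(-.056,.069,.091),rd=(-.056,.023,.091),tri=(-.056,-.023,.091),bar=(-.056,-.069,.091),grip=(-.1*np.cos(.785+q),0,.055+.1*np.sin(.785+q)))
    for k,l in L.items():
        P=np.r_[C@l[:2]+[x,y],l[2]]; lo[k]=P
        res+=list(proj(T,P)-crop(c[k][0],6,(180,195)))+list(proj(S,P)-crop(c[k][1],4.5,(210,205)))
    return np.array(res)
r=least_squares(f,[.6,0,0,.3]);print(r.x.round(4));print(r.fun.round(1));print({k:v.round(4) for k,v in lo.items()})
# bystanders on worktop from top base guesses
for n,uv in dict(soy=(321,222),oyster=(166,222),tin=(212,177),jar=(267,180)).items(): print(n,atz(T,uv,.03).round(3))
s=manip.sense();print(R.from_rotvec(s["eef_rot"]).as_matrix().round(3))
```

```text
sq [0.4959 0.1778 0.0876] 0.07 top z [0.4949 0.177  0.091 ] [0.4955 0.1794 0.091 ]
rd [0.4923 0.1318 0.0858] 0.01 top z [0.4917 0.1312 0.091 ] [0.4911 0.1346 0.091 ]
bar [0.4846 0.0405 0.0868] 0.0 top z [0.4844 0.0404 0.091 ] [0.4836 0.0434 0.091 ]
tri [0.4885 0.0858 0.0875] 0.0 top z [0.4881 0.0855 0.091 ] [0.4877 0.0879 0.091 ]
cap [0.5971 0.0776 0.1569] 0.44 top z [0.594  0.0763 0.165 ] [0.5945 0.0834 0.165 ]
grip [0.5175 0.1055 0.1519] 0.1 top z [0.5169 0.1055 0.15  ] [0.5187 0.1044 0.15  ]
[ 0.5454  0.1048 -0.0863  0.5056]
[-0.5 -0.3  0.3 -0.5 -0.5  0.   0.3 -0.9 -0.5  0.2  0.3 -0.4 -0.2  0.3
  0.6 -0.9 -0.7 -0.5 -0.4  0.9]
{'sq': array([0.4956, 0.1783, 0.091 ]), 'rd': array([0.4916, 0.1325, 0.091 ]), 'tri': array([0.4876, 0.0867, 0.091 ]), 'bar': array([0.4837, 0.0408, 0.091 ]), 'grip': array([0.5179, 0.1071, 0.1511])}
soy [ 0.613 -0.111  0.03 ]
oyster [0.602 0.303 0.03 ]
tin [0.729 0.186 0.03 ]
jar [0.724 0.037 0.03 ]
[[ 0.944  0.33  -0.   ]
 [ 0.33  -0.944  0.001]
 [-0.    -0.001 -1.   ]]
```

The fit agrees to within 1 px: cooker at (0.545, 0.105), yaw -0.086, handle at about 0.5. The shaker is near (0.596, 0.079). I move to a look pose in front of it.

The manual's scale: turns go in shares of 4 rad. Converting my numbers, 0.423 rad is 0.1058.

shift_gripper:
  ticks:
    - [[0.47, -0.46, 0.02], [0, 0, 0.05]]
    - [[0.47, -0.46, 0.02], [0, 0, 0.1058]]
    - [[0.47, -0.46, 0.02], [0, 0, 0.1058]]
    - [[0.47, -0.46, 0.02], [0, 0, 0.1058]]
    - [[0.47, -0.46, 0.02], [0, 0, 0.1058]]
    - [[0.47, -0.46, 0.02], [0, 0, 0.1058]]
    - [[0.47, -0.46, 0.02], [0, 0, 0.1058]]
    - [[0.47, -0.46, 0.02], [0, 0, 0.1058]]
  aperture: 0.085

```text
time: 0.77
tcp_pos: [0.3541, -0.2903, 0.2211]
eef_rot: [3.139, -0.135, -0.0]
ft_force: [1.5, 0.1, -0.6]
width: 0.0851
grasp_force: 0.0
```

Run:
```python
from h import *
s=manip.sense();print(R.from_rotvec(s["eef_rot"]).as_matrix().round(3), s["joints"].round(2));print(to_tool([.5,0,.21]))
```

```text
[[ 0.996 -0.086 -0.   ]
 [-0.086 -0.996 -0.   ]
 [-0.     0.    -1.   ]] [ 0.59  0.27 -0.04  2.03  0.02  0.84 -1.12]
[ 0.12036606 -0.30182148  0.01112607]
```

shift_gripper:
  ticks:
    - [[0.12, -0.302, 0.011], [0, 0, 0]]
    - [[0.12, -0.302, 0.011], [0, 0, 0]]
    - [[0.12, -0.302, 0.011], [0, 0, 0]]
    - [[0.12, -0.302, 0.011], [0, 0, 0]]
    - [[0.12, -0.302, 0.011], [0, 0, 0]]
    - [[0.12, -0.302, 0.011], [0, 0, 0]]
    - [[0.12, -0.302, 0.011], [0, 0, 0]]
    - [[0.12, -0.302, 0.011], [0, 0, 0]]

```text
time: 1.43
tcp_pos: [0.5, 0.0014, 0.21]
eef_rot: [-3.138, 0.133, 0.0]
ft_force: [0.4, -0.5, 0.7]
width: 0.0853
grasp_force: 0.0
```

shift_gripper:
  ticks:
    - [[0, 0, 0], [0, 0, 0]]
    - [[0, 0, 0], [0, 0, 0]]
    - [[0, 0, 0], [0, 0, 0]]

```text
time: 1.68
tcp_pos: [0.4989, -0.0022, 0.2099]
eef_rot: [3.138, -0.136, -0.001]
ft_force: [0.8, -0.5, 0.5]
width: 0.0853
grasp_force: 0.0
```

Run:
```python
from h import *
print(manip.sense()["tcp_pos"])
m=optics.camera_model("wrist");np.savez("w1.npz",**m)
cv2.imwrite("pics/w1.png",optics.get_image("wrist")[:,:,::-1]);E=m["extrinsics"];print(-E[:3,:3].T@E[:3,3], E[:3,:3].round(2))
print(proj(m,np.array([.596,.079,.165])))
```

```text
[ 0.49894907 -0.00221506  0.20989698]
[ 0.56944292 -0.00886089  0.35311823] [[-0.09 -1.    0.  ]
 [ 0.96 -0.08 -0.28]
 [ 0.28 -0.02  0.96]]
[111.98289625  72.16677559]
```

View pics/w1.png

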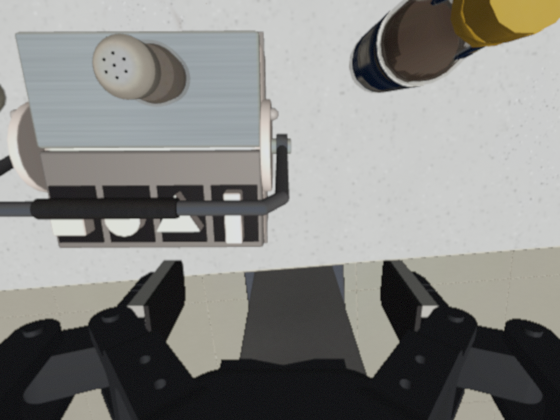

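The wrist view shows the cap centre at about (117,67) and the shaker base edge at (186,75). The handle bar lies at row 208, and the soy bottle is at right, well clear. I combine this with the earlier cap pixels.

Run:
```python
from h import *
T=optics.camera_model("top");S=optics.camera_model("scene");m=dict(np.load("w1.npz"))
a=crop((405,145),6,(180,195));b=crop((266,62),4.5,(210,205));w=np.array([117,67.])
for o in([(T,a),(S,b),(m,w)],[(T,a),(m,w)],[(S,b),(m,w)]):
    r=tri(o);print(r.x.round(4),r.fun.round(1))
print(atz(m,w,.165))
P=tri([(T,a),(m,w)]).x
# edge of base right (tangent point) on lid z=.08
print(atz(m,(186,75),.09))
print(to_tool([.5965,.078,.21]))
```

```text
[0.599  0.0786 0.1586] [-0.7 -1.6 -0.6 -0.5  0.2  0.5]
[0.5984 0.0767 0.1629] [-0.  -1.7  0.   0.3]
[0.5992 0.0788 0.1582] [-0.7 -0.3  0.1  0.2]
[0.59826511 0.07579825 0.165     ]
[0.59998005 0.05996187 0.09      ]
[ 9.02025843e-02 -8.88963167e-02 -3.42208720e-05]
```

shift_gripper:
  ticks:
    - [[0.03, -0.03, 0], [0, 0, 0]]
    - [[0.06, -0.06, 0], [0, 0, 0]]
    - [[0.092, -0.088, 0], [0, 0, 0]]
    - [[0.092, -0.088, 0], [0, 0, 0]]
    - [[0.092, -0.088, 0], [0, 0, 0]]
    - [[0.092, -0.088, 0], [0, 0, 0]]
    - [[0.092, -0.088, 0], [0, 0, 0]]
  aperture: 0.085

```text
time: 2.32
tcp_pos: [0.5979, 0.0763, 0.2103]
eef_rot: [3.138, -0.138, -0.001]
ft_force: [-0.4, -0.1, -0.4]
width: 0.0853
grasp_force: 0.0
```

Run:
```python
from h import *
print(to_tool([.598,.078,.098]))
```

```text
[-3.48726451e-05 -1.77535766e-03  1.12307360e-01]
```

shift_gripper:
  ticks:
    - [[0, -0.001, 0.03], [0, 0, 0]]
    - [[0, -0.001, 0.06], [0, 0, 0]]
    - [[0, -0.001, 0.085], [0, 0, 0]]
    - [[0, -0.001, 0.1], [0, 0, 0]]
    - [[0, -0.001, 0.112], [0, 0, 0]]
    - [[0, -0.001, 0.112], [0, 0, 0]]
    - [[0, -0.001, 0.112], [0, 0, 0]]

```text
time: 2.9
tcp_pos: [0.5986, 0.0784, 0.0987]
eef_rot: [3.138, -0.137, -0.0]
ft_force: [0.5, -0.1, -0.3]
width: 0.0849
grasp_force: 0.0
```

shift_gripper:
  ticks:
    - [[0, 0, 0], [0, 0, 0]]
    - [[0, 0, 0], [0, 0, 0]]
    - [[0, 0, 0], [0, 0, 0]]
    - [[0, 0, 0], [0, 0, 0]]
    - [[0, 0, 0], [0, 0, 0]]
    - [[0, 0, 0], [0, 0, 0]]
    - [[0, 0, 0], [0, 0, 0]]
    - [[0, 0, 0], [0, 0, 0]]
  aperture: 0.02
  grip_n: 25

```text
time: 3.57
tcp_pos: [0.5991, 0.0789, 0.0992]
eef_rot: [-3.139, 0.136, -0.002]
ft_force: [-1.9, -0.9, 9.6]
width: 0.0405
grasp_force: 24.2
```

shift_gripper:
  ticks:
    - [[0, 0, -0.01], [0, 0, 0]]
    - [[0, 0, -0.03], [0, 0, 0]]
    - [[0, 0, -0.05], [0, 0, 0]]
    - [[0, 0, -0.075], [0, 0, 0]]
    - [[0, 0, -0.1], [0, 0, 0]]
    - [[0, 0, -0.11], [0, 0, 0]]
    - [[0, 0, -0.11], [0, 0, 0]]
    - [[0, 0, -0.11], [0, 0, 0]]

```text
time: 4.23
tcp_pos: [0.5986, 0.0789, 0.2083]
eef_rot: [-3.139, 0.135, -0.001]
ft_force: [0.3, 0.4, -1.9]
width: 0.0408
grasp_force: 25.7
```

Run:
```python
from h import *
s=manip.sense();cv2.imwrite("pics/w2.png",optics.get_image("wrist")[:,:,::-1]);print(to_tool([.5,-.04,.21]),to_tool([.5,-.27,.21]))
```

```text
[-0.08758719  0.12687429 -0.00244955] [-0.06778848  0.35602055 -0.00240225]
```

View pics/w2.png

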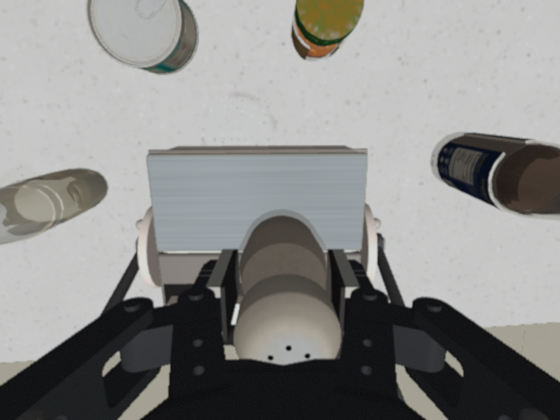

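The shaker is held upright between the pads at (283,290), with the lid now empty below it. I carry it to the free worktop on the right.

shift_gripper:
  ticks:
    - [[-0.03, 0.02, 0], [0, 0, 0]]
    - [[-0.055, 0.05, 0], [0, 0, 0]]
    - [[-0.075, 0.08, 0], [0, 0, 0]]
    - [[-0.085, 0.115, 0], [0, 0, 0]]
    - [[-0.083, 0.15, 0], [0, 0, 0]]
    - [[-0.08, 0.19, 0], [0, 0, 0]]
    - [[-0.077, 0.23, 0], [0, 0, 0]]
    - [[-0.074, 0.27, 0], [0, 0, 0]]

```text
time: 4.95
tcp_pos: [0.5007, -0.1854, 0.2071]
eef_rot: [-3.138, 0.135, 0.003]
ft_force: [1.5, 1.0, -1.0]
width: 0.0407
grasp_force: 25.7
```

shift_gripper:
  ticks:
    - [[0.003, 0.03, 0], [0, 0, 0]]
    - [[0.005, 0.06, 0.03], [0, 0, 0]]
    - [[0.006, 0.08, 0.06], [0, 0, 0]]
    - [[0.006, 0.085, 0.085], [0, 0, 0]]
    - [[0.006, 0.085, 0.105], [0, 0, 0]]
    - [[0.006, 0.085, 0.12], [0, 0, 0]]
    - [[0.006, 0.085, 0.12], [0, 0, 0]]
    - [[0.006, 0.085, 0.12], [0, 0, 0]]

```text
time: 5.62
tcp_pos: [0.4995, -0.2684, 0.087]
eef_rot: [-3.138, 0.135, 0.004]
ft_force: [0.4, 1.0, -1.3]
width: 0.0405
grasp_force: 25.8
```

shift_gripper:
  ticks:
    - [[0, 0, 0], [0, 0, 0]]
    - [[0, 0, 0], [0, 0, 0]]

```text
time: 5.78
tcp_pos: [0.5008, -0.269, 0.0891]
eef_rot: [3.138, -0.135, 0.002]
ft_force: [-0.4, -0.6, -0.7]
width: 0.0404
grasp_force: 25.8
```

shift_gripper:
  ticks:
    - [[0, 0, 0.02], [0, 0, 0]]
    - [[0, 0, 0.04], [0, 0, 0]]
    - [[0, 0, 0.05], [0, 0, 0]]
    - [[0, 0, 0.056], [0, 0, 0]]
    - [[0, 0, 0.059], [0, 0, 0]]
    - [[0, 0, 0.062], [0, 0, 0]]
    - [[0, 0, 0.063], [0, 0, 0]]
    - [[0, 0, 0.063], [0, 0, 0]]

```text
time: 6.45
tcp_pos: [0.5006, -0.269, 0.0256]
eef_rot: [3.138, -0.135, 0.001]
ft_force: [0.4, -0.8, -1.2]
width: 0.0407
grasp_force: 25.8
```

shift_gripper:
  ticks:
    - [[0, 0, 0.001], [0, 0, 0]]
    - [[0, 0, 0.002], [0, 0, 0]]
    - [[0, 0, 0.003], [0, 0, 0]]
    - [[0, 0, 0.003], [0, 0, 0]]

```text
time: 6.78
tcp_pos: [0.5009, -0.2692, 0.024]
eef_rot: [3.138, -0.136, 0.002]
ft_force: [-7.3, 2.4, 29.2]
width: 0.041
grasp_force: 28.2
```

shift_gripper:
  ticks:
    - [[0, 0, -0.0015], [0, 0, 0]]
    - [[0, 0, -0.002], [0, 0, 0]]
    - [[0, 0, -0.002], [0, 0, 0]]

```text
time: 7.03
tcp_pos: [0.5005, -0.2689, 0.0245]
eef_rot: [3.139, -0.135, 0.001]
ft_force: [0.8, 0.2, -0.8]
width: 0.0406
grasp_force: 25.9
```

shift_gripper:
  ticks:
    - [[0, 0, 0], [0, 0, 0]]
    - [[0, 0, 0], [0, 0, 0]]
    - [[0, 0, 0], [0, 0, 0]]
    - [[0, 0, 0], [0, 0, 0]]
    - [[0, 0, 0], [0, 0, 0]]
    - [[0, 0, 0], [0, 0, 0]]
  aperture: 0.085

```text
time: 7.53
tcp_pos: [0.5003, -0.2688, 0.0241]
eef_rot: [-3.139, 0.135, 0.0]
ft_force: [0.1, -0.9, 0.3]
width: 0.0847
grasp_force: 0.0
```

shift_gripper:
  ticks:
    - [[0, 0, -0.02], [0, 0, 0]]
    - [[0, 0, -0.05], [0, 0, 0]]
    - [[0, 0, -0.09], [0, 0, 0]]
    - [[0, 0, -0.13], [0, 0, 0]]
    - [[0, 0, -0.17], [0, 0, 0]]
    - [[0, 0, -0.2], [0, 0, 0]]
    - [[0, 0, -0.2], [0, 0, 0]]
    - [[0, 0, -0.2], [0, 0, 0]]

```text
time: 8.2
tcp_pos: [0.5009, -0.2692, 0.2259]
eef_rot: [3.137, -0.136, 0.005]
ft_force: [0.2, 0.5, -0.9]
width: 0.0846
grasp_force: 0.0
```

Run:
```python
from h import *
a=optics.get_image("wrist")[:,:,::-1];b=optics.get_image("scene")[100:310,200:480,::-1]
cv2.imwrite("pics/w3.png",np.hstack([cv2.resize(a,(400,300)),cv2.resize(b,(400,300))]))
print(manip.sense()["tcp_pos"])
```

```text
[ 0.49991686 -0.26867446  0.22350431]
```

View pics/w3.png

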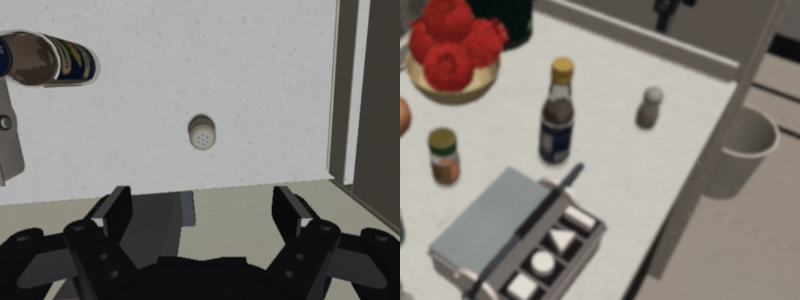

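The shaker stands upright at about (202,132) in the wrist half, and the scene half confirms it. Next I close the fingers and go in front of the grip.

shift_gripper:
  ticks:
    - [[-0.03, -0.03, 0], [0, 0, 0]]
    - [[-0.067, -0.376, 0], [0, 0, 0]]
    - [[-0.067, -0.376, 0], [0, 0, 0]]
    - [[-0.067, -0.376, 0], [0, 0, 0]]
    - [[-0.067, -0.376, 0], [0, 0, 0]]
    - [[-0.067, -0.376, 0], [0, 0, 0]]
    - [[-0.067, -0.376, 0], [0, 0, 0]]
    - [[-0.067, -0.376, 0], [0, 0, 0]]
  aperture: 0
  grip_n: 30

```text
time: 8.97
tcp_pos: [0.4661, 0.0564, 0.2231]
eef_rot: [3.138, -0.136, -0.003]
ft_force: [1.7, -0.3, -0.6]
width: 0.0
grasp_force: 0.0
```

shift_gripper:
  ticks:
    - [[0, 0, 0], [0, 0, 0]]

```text
time: 9.05
tcp_pos: [0.4661, 0.0624, 0.2233]
eef_rot: [-3.137, 0.122, 0.003]
ft_force: [-0.7, 2.3, -0.6]
width: 0.0004
grasp_force: 0.0
```

Run:
```python
from h import *
print(to_tool([.4657,.1117,.22]),to_tool([.4657,.1117,.125]))
```

```text
[-0.00423786 -0.04912347  0.00338716] [-0.00406684 -0.04889274  0.09838672]
```

shift_gripper:
  ticks:
    - [[-0.004, -0.03, 0], [0, 0, 0]]
    - [[-0.004, -0.049, 0], [0, 0, 0]]
    - [[-0.004, -0.049, 0.03], [0, 0, 0]]
    - [[-0.004, -0.049, 0.06], [0, 0, 0]]
    - [[-0.004, -0.049, 0.085], [0, 0, 0]]
    - [[-0.004, -0.049, 0.098], [0, 0, 0]]
    - [[-0.004, -0.049, 0.098], [0, 0, 0]]

```text
time: 9.63
tcp_pos: [0.4653, 0.1033, 0.1227]
eef_rot: [3.137, -0.134, -0.01]
ft_force: [-0.2, -0.1, -0.2]
width: 0.0002
grasp_force: 0.0
```

shift_gripper:
  ticks:
    - [[0, 0, 0], [0, 0, 0]]
    - [[0, 0, 0], [0, 0, 0]]

```text
time: 9.8
tcp_pos: [0.4675, 0.1038, 0.1266]
eef_rot: [-3.139, 0.135, 0.0]
ft_force: [-0.9, -0.1, 0.4]
width: -0.0001
grasp_force: 0.0
```

shift_gripper:
  ticks:
    - [[0.015, 0, 0], [0, 0, 0]]
    - [[0.03, -0.004, 0], [0, 0, 0]]
    - [[0.045, -0.008, 0], [0, 0, 0]]
    - [[0.06, -0.008, 0], [0, 0, 0]]
    - [[0.075, -0.008, 0], [0, 0, 0]]
    - [[0.09, -0.008, 0.01], [0, 0, 0]]
    - [[0.1, -0.008, 0.02], [0, 0, 0]]
    - [[0.11, -0.008, 0.03], [0, 0, 0]]

```text
time: 10.47
tcp_pos: [0.5789, 0.1022, 0.0971]
eef_rot: [-3.138, 0.136, -0.003]
ft_force: [-0.3, 0.4, 0.5]
width: 0.0005
grasp_force: 0.0
```

shift_gripper:
  ticks:
    - [[0.01, 0, 0.004], [0, 0, 0]]
    - [[0.018, 0, 0.005], [0, 0, 0]]
    - [[0.024, 0, 0.005], [0, 0, 0]]
    - [[0.03, 0, 0.005], [0, 0, 0]]
    - [[0.034, 0, 0.005], [0, 0, 0]]

```text
time: 10.88
tcp_pos: [0.6052, 0.0995, 0.0884]
eef_rot: [3.136, -0.133, -0.022]
ft_force: [-29.6, 2.1, -23.0]
width: -0.0002
grasp_force: 14.5
```

Run:
```python
from h import *
cv2.imwrite("pics/t4.png",cv2.resize(optics.get_image("scene")[180:340,190:370,::-1],None,fx=3,fy=3))
```

```text
(no output)
```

View pics/t4.png

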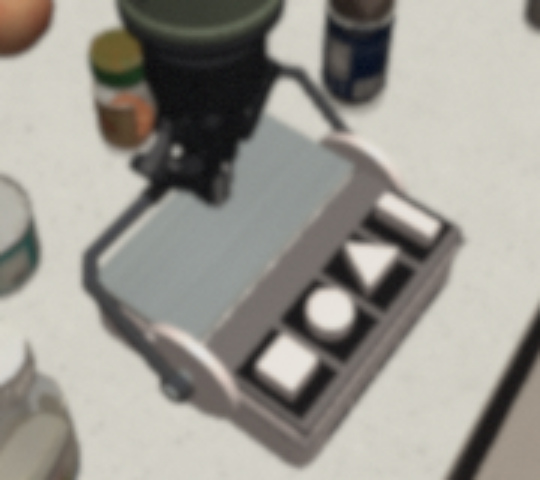

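The tip reads -30 N and the bar appears jammed by friction in the detent. I'll back off, go above the bar and push along its tangent (down and back).

shift_gripper:
  ticks:
    - [[-0.015, 0, -0.002], [0, 0, 0]]
    - [[-0.03, 0, -0.005], [0, 0, 0]]
    - [[-0.03, 0, -0.035], [0, 0, 0]]
    - [[-0.03, 0, -0.065], [0, 0, 0]]
    - [[-0.015, 0, -0.065], [0, 0, 0]]
    - [[-0.004, 0, -0.065], [0, 0, 0]]
    - [[-0.004, 0, -0.065], [0, 0, 0]]
    - [[-0.004, 0, -0.065], [0, 0, 0]]

```text
time: 11.6
tcp_pos: [0.6077, 0.0997, 0.1568]
eef_rot: [-3.138, 0.136, -0.001]
ft_force: [0.2, -0.3, 0.2]
width: 0.0003
grasp_force: 0.0
```

Run:
```python
from h import *
c,s=np.cos(.0863),-np.sin(.0863)
d=manip.sense()["tcp_pos"]-[.5454,.1048,0];print("cooker frame",d[0]*c+d[1]*s,-d[0]*s+d[1]*c,d[2])
cv2.imwrite("pics/t5.png",cv2.resize(optics.get_image("scene")[180:340,190:370,::-1],None,fx=3,fy=3))
```

```text
cooker frame 0.06254662010657248 0.0002810593941014704 0.15676917842731125
```

View pics/t5.png

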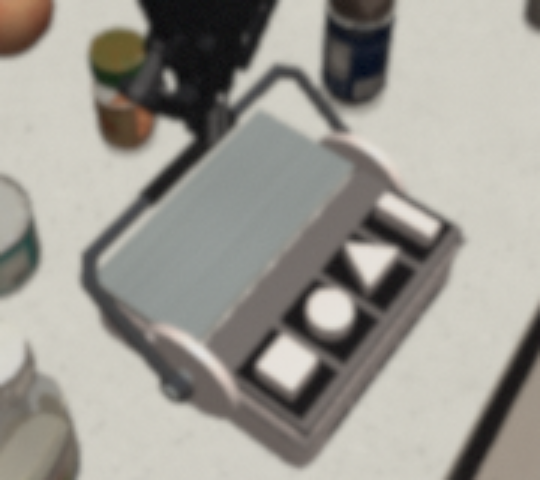

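The bar is now behind the lid edge, grip centre at about (190,155) in the crop. It is either seated or in the detent, so I press along the tangent.

shift_gripper:
  ticks:
    - [[0.005, 0, 0.015], [0, 0, 0]]
    - [[0.009, 0, 0.022], [0, 0, 0]]
    - [[0.014, 0, 0.029], [0, 0, 0]]
    - [[0.019, 0, 0.036], [0, 0, 0]]
    - [[0.022, 0, 0.04], [0, 0, 0]]
    - [[0.024, 0, 0.043], [0, 0, 0]]
    - [[0.025, 0, 0.045], [0, 0, 0]]

```text
time: 12.23
tcp_pos: [0.6324, 0.0975, 0.1111]
eef_rot: [3.139, -0.136, -0.001]
ft_force: [-13.5, -1.6, 28.9]
width: 0.0001
grasp_force: 14.3
```

shift_gripper:
  ticks:
    - [[0.001, 0, 0.002], [0, 0, 0]]

```text
time: 12.32
tcp_pos: [0.6328, 0.0976, 0.1105]
eef_rot: [3.138, -0.136, -0.002]
ft_force: [-27.5, -3.6, 52.9]
width: 0.0001
grasp_force: 26.8
```

Run:
```python
from h import *
S=optics.camera_model("scene");c,s=np.cos(.0863),-np.sin(.0863)
d=manip.sense()["tcp_pos"]-[.5454,.1048,0];print("cooker frame",d[0]*c+d[1]*s,d[2])
for q in(1.45,1.55,1.65,1.75,1.833):
    x=-.1*np.cos(.785+q);e=[]
    for y in(.045,-.045):
        P=np.array([.5454+c*x-s*y,.1048+s*x+c*y,.055+.1*np.sin(.785+q)]);e.append(((proj(S,P)-[190,180])*3).round())
    print(q,x.round(4),P[2].round(4),e)
```

```text
cooker frame 0.08768018621269652 0.11051908585744957
1.45 0.0616 0.1337 [array([162., 198.]), array([250., 112.])]
1.55 0.0692 0.1272 [array([154., 198.]), array([241., 113.])]
1.65 0.0761 0.1199 [array([146., 199.]), array([233., 115.])]
1.75 0.0822 0.112 [array([140., 202.]), array([226., 118.])]
1.833 0.0866 0.105 [array([136., 204.]), array([222., 121.])]
```

Contact is hard at z ≈ 0.111, exactly where the bar top should be at the rear stop. I lift off and go above the round key, then check the handle and refine the key positions.

shift_gripper:
  ticks:
    - [[0, 0, -0.015], [0, 0, 0]]
    - [[0, 0, -0.04], [0, 0, 0]]
    - [[-0.02, 0, -0.075], [0, 0, 0]]
    - [[-0.055, -0.01, -0.09], [0, 0, 0]]
    - [[-0.09, -0.02, -0.09], [0, 0, 0]]
    - [[-0.12, -0.023, -0.09], [0, 0, 0]]
    - [[-0.145, -0.023, -0.09], [0, 0, 0]]
    - [[-0.145, -0.023, -0.09], [0, 0, 0]]

```text
time: 12.98
tcp_pos: [0.4871, 0.1335, 0.1998]
eef_rot: [3.138, -0.131, -0.001]
ft_force: [1.0, -0.1, 1.8]
width: 0.0001
grasp_force: 0.0
```

shift_gripper:
  ticks:
    - [[0, 0, 0], [0, 0, 0]]
    - [[0, 0, 0], [0, 0, 0]]
    - [[0, 0, 0], [0, 0, 0]]

```text
time: 13.23
tcp_pos: [0.4918, 0.1327, 0.1992]
eef_rot: [-3.138, 0.136, -0.001]
ft_force: [0.3, -0.6, -0.2]
width: 0.0001
grasp_force: 0.0
```

Run:
```python
from h import *
m=optics.camera_model("wrist");np.savez("w6.npz",**m);a=optics.get_image("wrist")[:,:,::-1];b=optics.get_image("scene")[180:340,190:370,::-1]
s=manip.sense();print(s["tcp_pos"],s["ft_force"])
cv2.imwrite("pics/w6full.png",a)
cv2.imwrite("pics/w6.png",np.hstack([cv2.resize(a[100:,150:470],(480,480)),cv2.resize(b,(315,280))[:,:].copy() if 0 else cv2.copyMakeBorder(cv2.resize(b,(315,280)),0,200,0,0,cv2.BORDER_CONSTANT)]))
c,q=np.cos(.0863),-np.sin(.0863)
for n,y in dict(sq=.069,rd=.023,tri=-.023,bar=-.069).items():
    P=np.array([.5454+c*-.056-q*y,.1048+q*-.056+c*y,.091]);print(n,P.round(4),proj(m,P).round(1))
for qq in(1.65,1.75,1.833):
    x=-.1*np.cos(.785+qq);print(qq,[proj(m,np.array([.5454+c*x-q*y,.1048+q*x+c*y,.055+.1*np.sin(.785+qq)])).round(1) for y in(.045,-.045)])
```

```text
[0.49156587 0.13269352 0.19898763] [ 0.28395606  0.36823509 -0.04578622]
sq [0.4956 0.1784 0.091 ] [223.3 203.8]
rd [0.4916 0.1325 0.091 ] [281.8 203.8]
tri [0.4876 0.0867 0.091 ] [340.4 203.8]
bar [0.4837 0.0409 0.091 ] [399.  203.7]
1.65 [array([244.4,   2.4]), array([396.5,   2.3])]
1.75 [array([245.5,  -4.9]), array([393.1,  -5. ])]
1.833 [array([246.5,  -9.3]), array([390.2,  -9.4])]
```

View pics/w6.png

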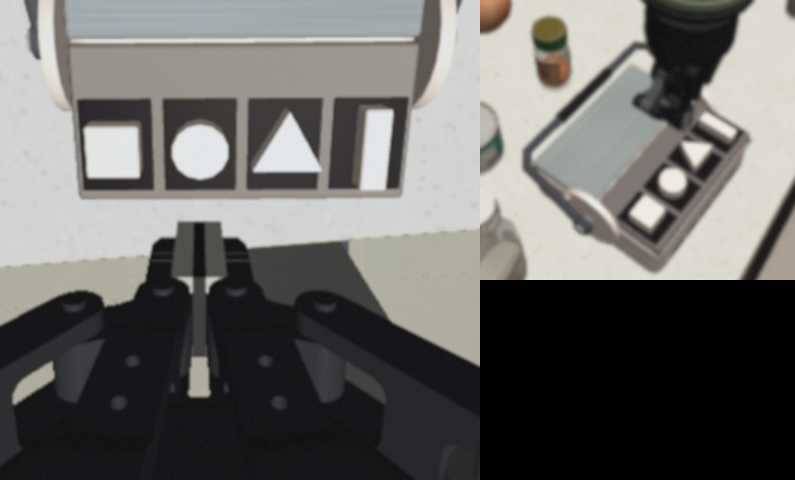

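The scene half puts the grip ends at the predicted q ≈ 1.833 position, so the handle is home. In the wrist half the keys are within 3 px of the fit (about +2 mm in x). I press the round key.

shift_gripper:
  ticks:
    - [[0.002, 0.001, 0.035], [0, 0, 0]]
    - [[0.002, 0.001, 0.07], [0, 0, 0]]
    - [[0.002, 0.001, 0.09], [0, 0, 0]]
    - [[0.002, 0.001, 0.1], [0, 0, 0]]
    - [[0.002, 0.001, 0.104], [0, 0, 0]]
    - [[0.002, 0.001, 0.104], [0, 0, 0]]

```text
time: 13.83
tcp_pos: [0.493, 0.1317, 0.095]
eef_rot: [3.139, -0.136, -0.001]
ft_force: [-0.6, -0.8, 0.1]
width: 0.0003
grasp_force: 0.0
```

shift_gripper:
  ticks:
    - [[0, 0, 0.003], [0, 0, 0]]
    - [[0, 0, 0.006], [0, 0, 0]]
    - [[0, 0, 0.008], [0, 0, 0]]
    - [[0, 0, 0.0095], [0, 0, 0]]
    - [[0, 0, 0.0095], [0, 0, 0]]
    - [[0, 0, 0.0095], [0, 0, 0]]

```text
time: 14.33
tcp_pos: [0.4936, 0.1319, 0.0862]
eef_rot: [-3.138, 0.135, -0.002]
ft_force: [3.9, 1.0, 4.6]
width: -0.0004
grasp_force: 2.1
```

shift_gripper:
  ticks:
    - [[0, 0, 0.001], [0, 0, 0]]
    - [[0, 0, 0.0015], [0, 0, 0]]
    - [[0, 0, 0.0015], [0, 0, 0]]

```text
time: 14.58
tcp_pos: [0.4936, 0.1319, 0.0849]
eef_rot: [-3.138, 0.135, -0.002]
ft_force: [1.2, -0.9, 15.6]
width: 0.0002
grasp_force: 7.9
```

shift_gripper:
  ticks:
    - [[0, 0, -0.01], [0, 0, 0]]
    - [[0, 0, -0.03], [0, 0, 0]]
    - [[0, 0, -0.045], [0, 0, 0]]
    - [[0, 0, -0.045], [0, 0, 0]]
    - [[0, 0, -0.045], [0, 0, 0]]

```text
time: 15.0
tcp_pos: [0.4928, 0.1316, 0.1297]
eef_rot: [3.139, -0.136, 0.0]
ft_force: [-0.4, 0.6, -0.8]
width: 0.0
grasp_force: 0.0
```

Run:
```python
from h import *
print(to_tool([.4837+.002,.0409-.001,.1]),to_tool([.4956+.002,.1784-.001,.1]),manip.sense()["ft_force"])
```

```text
[0.0008709  0.09193764 0.02965675] [ 0.00086362 -0.04607635  0.02965815] [-0.38549859  0.63979492 -0.75194618]
```

Round key bottomed (15.6 N) and released. Next is the bar key, bottoming at z ≈ 0.085.

shift_gripper:
  ticks:
    - [[0, 0.03, 0], [0, 0, 0]]
    - [[0, 0.06, 0], [0, 0, 0]]
    - [[0, 0.092, 0], [0, 0, 0]]
    - [[0, 0.092, 0], [0, 0, 0]]
    - [[0, 0.092, 0.02], [0, 0, 0]]
    - [[0, 0.092, 0.034], [0, 0, 0]]
    - [[0, 0.092, 0.034], [0, 0, 0]]

```text
time: 15.58
tcp_pos: [0.4831, 0.0398, 0.0926]
eef_rot: [3.138, -0.136, -0.007]
ft_force: [-0.6, 0.2, -0.2]
width: 0.0002
grasp_force: 0.0
```

shift_gripper:
  ticks:
    - [[0, 0, 0.003], [0, 0, 0]]
    - [[0, 0, 0.006], [0, 0, 0]]
    - [[0, 0, 0.008], [0, 0, 0]]
    - [[0, 0, 0.0095], [0, 0, 0]]
    - [[0, 0, 0.0105], [0, 0, 0]]
    - [[0, 0, 0.0105], [0, 0, 0]]
    - [[0, 0, 0.0105], [0, 0, 0]]

```text
time: 16.17
tcp_pos: [0.4849, 0.0402, 0.0851]
eef_rot: [-3.139, 0.135, -0.0]
ft_force: [-4.7, 1.5, 5.7]
width: -0.0002
grasp_force: 3.3
```

shift_gripper:
  ticks:
    - [[0, 0, 0.0008], [0, 0, 0]]
    - [[0, 0, 0.001], [0, 0, 0]]
    - [[0, 0, 0.001], [0, 0, 0]]

```text
time: 16.42
tcp_pos: [0.485, 0.0403, 0.0847]
eef_rot: [3.139, -0.135, 0.001]
ft_force: [-9.7, 0.8, 25.3]
width: 0.0003
grasp_force: 12.8
```

shift_gripper:
  ticks:
    - [[0, 0, -0.01], [0, 0, 0]]
    - [[0, 0, -0.03], [0, 0, 0]]
    - [[0, 0, -0.045], [0, 0, 0]]
    - [[0, 0, -0.045], [0, 0, 0]]
    - [[0, 0, -0.045], [0, 0, 0]]

```text
time: 16.83
tcp_pos: [0.4856, 0.04, 0.1295]
eef_rot: [-3.138, 0.136, -0.003]
ft_force: [0.1, 0.2, -0.3]
width: -0.0003
grasp_force: 0.0
```

Run:
```python
from h import *
print(to_tool([.4956+.002,.1784-.001,.1]))
```

```text
[-2.29275428e-05 -1.37905311e-01  2.95251054e-02]
```

Bar key bottomed and released. Next is the square key.

shift_gripper:
  ticks:
    - [[0, -0.035, 0], [0, 0, 0]]
    - [[0, -0.07, 0], [0, 0, 0]]
    - [[0, -0.105, 0], [0, 0, 0]]
    - [[0, -0.138, 0], [0, 0, 0]]
    - [[0, -0.138, 0], [0, 0, 0]]
    - [[0, -0.138, 0.02], [0, 0, 0]]
    - [[0, -0.138, 0.034], [0, 0, 0]]
    - [[0, -0.138, 0.034], [0, 0, 0]]

```text
time: 17.5
tcp_pos: [0.4955, 0.1771, 0.092]
eef_rot: [3.137, -0.134, -0.005]
ft_force: [-0.2, -0.0, -0.3]
width: 0.0001
grasp_force: 0.0
```

shift_gripper:
  ticks:
    - [[0, 0, 0.003], [0, 0, 0]]
    - [[0, 0, 0.006], [0, 0, 0]]
    - [[0, 0, 0.008], [0, 0, 0]]
    - [[0, 0, 0.0095], [0, 0, 0]]
    - [[0, 0, 0.0105], [0, 0, 0]]
    - [[0, 0, 0.0112], [0, 0, 0]]
    - [[0, 0, 0.0112], [0, 0, 0]]

```text
time: 18.08
tcp_pos: [0.4971, 0.1775, 0.0847]
eef_rot: [-3.139, 0.136, -0.001]
ft_force: [-8.4, -3.0, 26.4]
width: -0.0003
grasp_force: 12.5
```

shift_gripper:
  ticks:
    - [[0, 0, -0.01], [0, 0, 0]]
    - [[0, 0, -0.03], [0, 0, 0]]
    - [[0, 0, -0.06], [0, 0, 0]]
    - [[0, 0, -0.1], [0, 0, 0]]
    - [[0, 0, -0.12], [0, 0, 0]]
    - [[0, 0, -0.12], [0, 0, 0]]
    - [[0, 0, -0.12], [0, 0, 0]]
    - [[0, 0, -0.12], [0, 0, 0]]

```text
time: 18.75
tcp_pos: [0.4967, 0.1773, 0.2031]
eef_rot: [3.138, -0.136, -0.0]
ft_force: [-0.3, 1.0, -0.9]
width: 0.0001
grasp_force: 0.0
```

Run:
```python
from plant import manip, optics
print(manip.finish_job())
```

```text
the job is handed in; nothing more can be done
None
```

The job is handed in at about 19 s: shaker upright on the worktop, handle home against its rear stop, and the round, bar and square keys pressed fully down and released in that order, with no verdict returned by the hand-in call.

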